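# Snap the check weight onto the pull tester's eye

## Task

Prepare the wire pull tester for its daily check: take the check weight by its black grip, press its snap hook down over the front bar of the tester's eye until the sprung gate has snapped shut behind the bar and the top of the hook bears on the bar with about 10 N, then give it an upward tug of about 8 N, held for half a second, so that the closed gate bears on the bar and proves the catch. Lower it again until it hangs still from the top of its hook, clear of the bench, and let go. The tester's load beam must never take more than 18 N, and the loose camera board beside the weight, the wire cup and the dropper bottle in front of the tester are to be left alone.

Things in the scene. Friction and masses are not known exactly. Their poses are not given: they have to be found in the camera images.
- snap_weight: Loose steel check weight 177 mm tall, 0.24 to 0.38 kg, upright on the bench. Origin: centre of the underside of its dark round foot (48 mm wide, 30 mm tall); z up. An 8 mm rod rises from the foot as a snap hook in the x-z plane: shank at x = -14 mm (z 38 to 94), bow over the top (x 0, z 107), nose down at x = +14 mm, its end at z = 80. Mouth 20 mm wide, facing down, closed by the gate.
- grip (a point): Centre of the black square grip block (16 x 16 mm, 36 mm tall) at the top of the check weight, 159 mm above its underside on its z axis. Axes as snap_weight; block sides square to x and y.
- hook_entry (a point): Free space of the check weight below its gate, 52 mm above its underside on its z axis; axes as snap_weight. Open toward the weight's +x side, from z = 34 mm to z = 60 mm: here the bar comes in sideways (shank 10 mm behind), before the hook is pressed down over it.
- hook_seat (a point): Where the bar's axis lies when the top of the hook (bow) rests on the bar: 98.5 mm above the weight's underside on its z axis; axes as snap_weight. The gate falls shut behind the bar only in about the last 2 to 3 mm before this, so the bow must be felt to bottom on the bar.
- gate (a joint): The hook's gate, a 6 mm rod hinged on the shank (x -14, z 60 mm) slanting up to the inside of the nose (x 9, z 85 mm). 0 = shut; opens only inward and up, to 0.85 rad, against 0.1 N m + 0.2 N m/rad: pressing the bar in takes about 5 to 15 N. From inside the shut gate is rigid: on lifting the weight a caught bar meets it some 13 to 16 mm below its seat.
- stand: The pull tester's fixed stand: grey foot 110 x 120 x 12 mm and a square aluminium post 26 mm thick, 192 mm tall. Origin on the post's axis, on the bench; z up; the eye is on its -x side, toward the robot.
- eye_arm: The tester's fixed load beam, clamped on the post 130 to 150 mm above the bench. Origin on the post's axis at the eye's height; beam (22 mm wide, 14 mm tall) and eye reach out along -x. The eye is a flat horizontal loop of 8 mm steel rod, 48 mm wide over rod centres along y; its opening is 40 mm along y and about 35 mm along x behind the front bar.
- eye_bar (a point): Middle of the axis of the eye's front bar, an 8 mm round level rod along y, straight for 36 mm, 110 mm out from the post's axis, nearest the robot. +x points back to the post over the eye's opening, z up. The hook's nose goes down into the opening, its shank stays outside: the weight's x axis then points along this x.
- camera_board: A white camera back with a small circuit board and loose leads, 127 x 74 x 32 mm, standing on the bench to the right of the check weight; origin at the centre of its underside. Leave it alone.
- wire_cup: A white ribbed paper cup holding bits of wire, 76 x 76 x 44 mm, on the bench at the front left, nearer the robot than the stand; origin at the centre of its underside. Leave it alone.
- dropper_bottle: A small white dropper bottle with red tip, 44 mm diameter, 140 mm tall, on the bench at the front left, nearer the robot than the stand; origin at the centre of its underside. Leave it alone.
Not all that is in view belongs to the job. Leave any blue or green look-alike of the snap_weight alone.

How it is judged:
By the outcome, as a careful person would: the job done as asked, in the order asked, and still so for the second after the job is handed in, with the robot touching nothing.
It also fails if it takes over 64 s, if anything falls off the work surface, if the arm or the gripper's body presses on something with over 40 N, if the wrist force passes 120 N, or if a joint passes its speed limit or range.

## Robot

A 6-joint arm with a two-finger parallel gripper is mounted at the origin on a cart in front of the work surface, level with it; the furniture and walls round the work are solid. World frame = base frame: x ahead of the robot, y to its left, z up, the work surface at z = 0. Lengths are in mm, angles in rad, forces in N, time in s.
With the tool pointing down it reaches from about 150 to 775 mm from the base axis. Payload 6.1 kg.
Tool frame: the origin (TCP) lies between the finger pads; the fingertips stand 22 mm ahead of it and the grasp point (between the pads) lies 3 mm ahead of it; z points along the fingers, y is the direction in which the jaws open and shut (so a half turn about z gives the same grasp; the last joint's range is limited). The gripper opens to 85 mm and grips with 20 to 120 N. Pads are 22 mm wide; open, the fingers measure 114 mm over their backs; the gripper's body (76 mm by 85 mm) begins 54 mm behind the grasp point. The pads swing forward as they close: fully open they stand 13 mm farther back than shut.
Start: joints at [1.344, 0.126, -0.04, 1.405, 0, 1.571], TCP at [118.046, 511.54, 216.695] pointing down, gripper open.
Joint ranges: [-2.72, 2.72], [-0.95, 1.95], [-1.27, 1.35], [-1.78, 2.02], [-1.46, 1.47], [-3.14, 3.14]. Speed limits (rad/s): [2.39, 2.39, 3.01, 3.14, 3.14, 3.14].

## Interface

Orientations are given as [roll, pitch, yaw] about the fixed x, y, z axes, in that order (R = Rz(yaw) Ry(pitch) Rx(roll)).
In Python, from cell import ctrl, imaging, job_done gives the robot as it stands.
- The arm moves only by the shell command python3 -m handwheel 'ROWS' [FORCE]. ROWS is text: rows parted by semicolons, each of 7 numbers parted by spaces: the finger opening in m, from 0 to 0.0854, then the shift along the tool's x, y, z in m, then the turn, a rotation vector about the tool's x, y, z in rad. A call has exactly 10 rows; each row shifts and turns the commanded pose from where the row before left it, along the tool's axes as they then stand; what a row does not reach is not made up. A row lasts 1/12 s, in which the tool goes at most 41.7 mm and 7.16 degrees, less where a joint would pass 70% of its speed; a pose out of reach is approached as far as the arm can. A call is refused whole if a number of a shift passes 0.0417 or a number of a turn 0.125, either way. A call with a gripper value outside its range is refused whole. The fingers move at their own pace and stop on an object; FORCE is the grip in N (left out, the last holds). Time passes only in rows, so rows that do not move let the fingers close, or fill a call up. It gives the time, the measured TCP pose, the force and the opening at its end, in the units of the state.
- ctrl.read_state(): the state, without advancing time (a new reading comes with each control period).
- imaging.grab_frame(name): name is "side" or "top" or "wrist"; returns the picture (480x640x3 uint8, red, green, blue); there is no depth.
- imaging.camera_model(name): a dict with "fov_y" (degrees; the focal length in pixels is half the picture's height over the tangent of half this angle, whatever the lens; pixels are square), "cx", "cy" (the principal point, pixels), "D" ([k1, k2, p1, p2, k3] as OpenCV has them; the pictures are not rectified), "xyz" and "orientation" of the camera in the world. Camera axes: x right, y down, z forward; pixel columns grow to the right and rows downward; lengths in mm; the calibration is good to about 2 mm. A picture is of the moment at which its call begins: read the wrist's pose just before it. camera_model takes no time and is no camera call; for the wrist camera it gives the pose at the moment of the call.
- job_done(): hands the job in, once; it reports no verdict.
The state is a dict: "time_s": time; "joints": joint angles; "dq": joint speeds; "tau": joint torques, N m; "tcp_pos": TCP position; "tool_rot": TCP orientation; "force": force on the tool from outside, world axes, zero at the start; "moment": the same for the moment, N m; "gripper_width": finger opening in mm.
Only numpy, scipy, OpenCV 4.12 (cv2) and the standard library are available. Lean on these libraries where they do the work, as an engineer would, in place of code of your own. Each camera call takes 0.05 s, during which the arm holds its last target. There are 200 camera calls.

## Working session

There is one attempt and no reset: what is moved stays moved. The work goes in short steps, Python scripts to look and compute and a shell command to move; the robot and the scene stay as the last step left them, time stands still between calls to the robot, and variables do not carry over. Pictures are saved under pics/ and viewed, about 8 in all and at most 12, crops included, and the job is handed in when it is done.

```bash
mkdir -p pics
cat > h.py <<'E'
import numpy as np,cv2
from scipy.spatial.transform import Rotation as R
from cell import ctrl,imaging
def cam(n):
    m=imaging.camera_model(n);f=240/np.tan(np.radians(m["fov_y"])/2)
    K=np.array([[f,0,m["cx"]],[0,f,m["cy"]],[0,0,1]]);
    return K,np.array(m["D"],float),np.array(m["xyz"],float),R.from_euler('xyz',m["orientation"]).as_matrix()
def ray(c,uv):
    K,D,o,Q=c;p=cv2.undistortPoints(np.array([[uv]],float),K,D)[0,0]
    d=Q@np.array([p[0],p[1],1]);return o,d/np.linalg.norm(d)
def onz(c,uv,z):
    o,d=ray(c,uv);return o+d*(z-o[2])/d[2]
def tri(rs):
    A=0;b=0
    for o,d in rs:
        P=np.eye(3)-np.outer(d,d);A=A+P;b=b+P@o
    x=np.linalg.solve(A,b);return x,[np.linalg.norm((np.eye(3)-np.outer(d,d))@(x-o)) for o,d in rs]
def proj(c,X):
    K,D,o,Q=c;return cv2.projectPoints(np.array([X],float).reshape(-1,3),cv2.Rodrigues(Q.T)[0],-Q.T@o,K,D)[0][:,0]
def save(n,f):
    im=imaging.grab_frame(n);cv2.imwrite(f,im[...,::-1]);return im
E
python3 - <<'E'
from h import *
for n in("side","top","wrist"):
    save(n,f"pics/{n}0.png");m=imaging.camera_model(n);print(n,m)
print(ctrl.read_state())
E
```

```text
side {'fov_y': 49.2591801561803, 'cx': 313.21241200027066, 'cy': 240.045422784289, 'D': array([-0.02632565,  0.        ,  0.        ,  0.        ,  0.        ]), 'xyz': array([-131.49179262, -759.82671394,  870.99206643]), 'orientation': array([-2.17487521e+00,  4.34619076e-04, -5.83509097e-01])}
top {'fov_y': 42.75512626384843, 'cx': 327.9476006073271, 'cy': 241.69617003137697, 'D': array([-0.08412582,  0.        ,  0.        ,  0.        ,  0.        ]), 'xyz': array([ 258.43843862,  186.12743956, 1916.88865551]), 'orientation': array([-3.01614292, -0.02598512, -1.55266121])}
wrist {'fov_y': 71.47648201536575, 'cx': 317.28274244347426, 'cy': 236.67746604222876, 'D': array([-0.06218156,  0.        ,  0.        ,  0.        ,  0.        ]), 'xyz': array([ 37.13364554, 529.27887353, 372.70442041]), 'orientation': array([2.82243018e+00, 9.13321216e-04, 1.34350539e+00])}
{'time_s': 0.15, 'joints': array([ 1.34399633e+00,  1.26266203e-01, -4.03661188e-02,  1.40538321e+00,
       -2.59361225e-05,  1.57083020e+00]), 'dq': array([ 0.0006797 , -0.00128672,  0.00316938, -0.00049978, -0.00263061,
        0.00257921]), 'tau': array([-2.24538294e-04, -4.36275995e+01,  3.53148222e+01,  1.35920680e-02,
       -1.40127304e-04,  1.40766652e-06]), 'tcp_pos': array([117.98723974, 511.23959418, 216.09889776]), 'tool_rot': array([-3.14037345e+00,  2.59773955e-05,  2.91475882e+00]), 'force': array([ 1.22003529, -0.49791073,  0.05665973]), 'moment': array([ 0.04456234,  0.0098535 , -0.03626892]), 'gripper_width': 85.54377181098229}
```

View pics/side0.png

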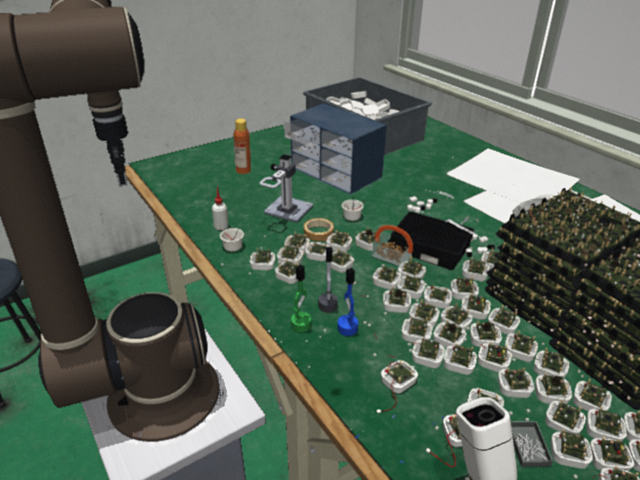

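View pics/top0.png

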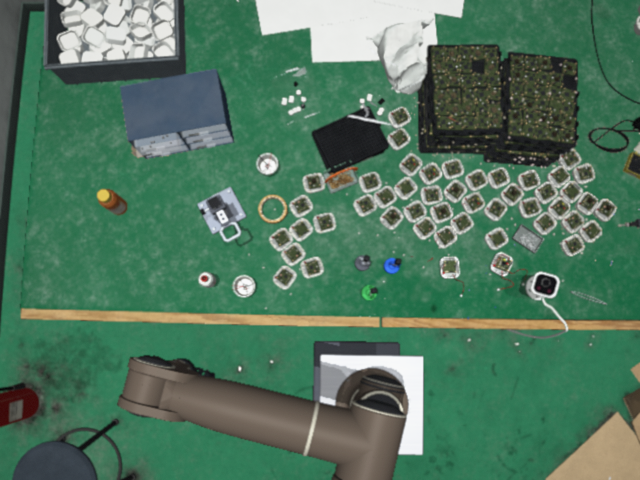

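Candidates for the weight: grey/steel (side 328,255–302; top 363,263), green look-alike (side 302,322; top 369,293), blue look-alike (side 348,325; top 392,266). I choose the grey one. The eye is at side (270,182), top (231,232). I'll check with close crops.

Run:
```python
from h import *
s=cv2.imread("pics/side0.png");t=cv2.imread("pics/top0.png")
c=lambda im,x,y,w,h:cv2.resize(im[y:y+h,x:x+w],(400,300),interpolation=cv2.INTER_CUBIC)
m=np.vstack([np.hstack([c(s,280,240,100,75),c(s,245,150,80,60)+0]),np.hstack([c(t,340,240,80,60),c(t,190,180,80,60)])])
cv2.imwrite("pics/m1.png",m)
```

```text
(no output)
```

View pics/m1.png

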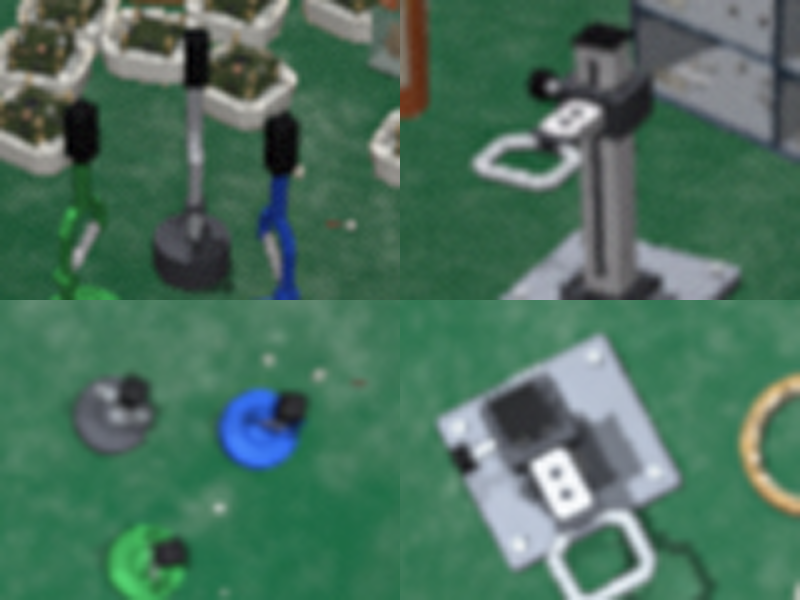

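The grey weight is the one with the steel hook; its hook is seen edge-on from the side camera. Eye loop found in both views; its front bar is at the lower right of the top view.

Run:
```python
from h import *
S=cam("side");T=cam("top")
print("grip",tri([ray(S,(329,254.2)),ray(T,(366.6,258.4))]),onz(T,(366.6,258.4),159))
print("foot",onz(T,(363,263),30),onz(S,(280+192/4,240+236/4),30))
sx=lambda u,v:(245+(u-400)/5,150+v/5); tx=lambda u,v:(190+(u-400)/5,180+(v-300)/5)
print("postTop S",onz(S,sx(605,35),192),"T",onz(T,tx(525,410),192))
for p in [(482,158),(545,182),(578,155),(510,138)]: print("eye S",onz(S,sx(*p),140))
for p in [(556,555),(580,602),(652,560),(630,515)]: print("eye T",onz(T,tx(*p),140))
for nm,im,c in(("S",cv2.imread("pics/side0.png"),S),("T",cv2.imread("pics/top0.png"),T)):pass
c=cam("wrist");Rt=R.from_euler('xyz',ctrl.read_state()["tool_rot"]).as_matrix()
p=ctrl.read_state()["tcp_pos"]
print("cam in tool",Rt.T@(c[2]-p));print(Rt.T@c[3]);print(Rt)
t=cv2.imread("pics/top0.png")[200:260,200:260];cv2.imwrite("pics/t.png",cv2.resize(t,(600,600),interpolation=cv2.INTER_CUBIC))
w=cv2.imread("pics/wrist0.png")
cv2.imwrite("pics/m2.png",np.hstack([cv2.resize(w,(500,375)),cv2.resize(t,(300,375))]))
```

```text
grip (array([434.61157605,  32.12548068, 160.04293615]), [np.float64(0.08589471882064367), np.float64(0.08589471882076548)]) [434.79102604  31.99037736 159.        ]
foot [433.20078478  31.69796222  30.        ] [430.50129905  26.80805157  30.        ]
postTop S [582.02683366 468.07408832 192.        ] T [584.13520939 469.85882137 192.        ]
eye S [491.34732986 460.19238179 140.        ]
eye S [507.6347017  414.43190264 140.        ]
eye S [540.22299891 432.24644461 140.        ]
eye S [517.31182267 472.98097555 140.        ]
eye T [508.22416768 456.6197874  140.        ]
eye T [480.84285154 441.49762822 140.        ]
eye T [506.47528013 400.383788   140.        ]
eye T [532.79624706 414.23613725 140.        ]
cam in tool [  82.8352444    -0.79721891 -156.60681897]
[[-4.57077821e-04 -9.49506726e-01 -3.13746344e-01]
 [ 9.99999849e-01 -5.29965028e-04  1.47021973e-04]
 [-3.05872943e-04 -3.13746230e-01  9.49506825e-01]]
[[-9.74383328e-01  2.24893458e-01 -2.48879666e-04]
 [ 2.24893594e-01  9.74382597e-01 -1.19381601e-03]
 [-2.59773955e-05 -1.21920586e-03 -9.99999256e-01]]
```

View pics/m2.png

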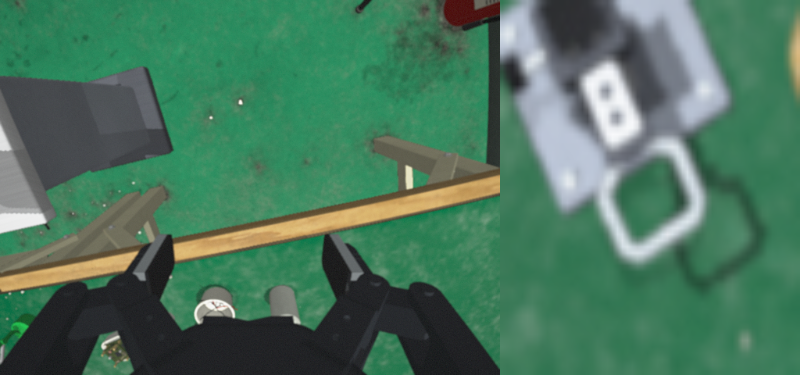

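Wrist picture shows bench edge and cup/bottle (wrist px ~215,310 / 285,300), no use yet. Eye yaw ≈ 28°, bar ≈ (486,417). Weight at ≈ (434,32), hook plane along ≈ 54.5° (sign open). Moving above the weight.

```bash
r="0.085 -0.0277 -0.0264 -0.003 0 0 0"; python3 -m handwheel '0.085 -0.0277 -0.0264 -0.003 0 0 0; 0.085 -0.0277 -0.0264 -0.003 0 0 0; 0.085 -0.0277 -0.0264 -0.003 0 0 0; 0.085 -0.0277 -0.0264 -0.003 0 0 0; 0.085 -0.0277 -0.0264 -0.003 0 0 0; 0.085 -0.0277 -0.0264 -0.003 0 0 0; 0.085 -0.0277 -0.0264 -0.003 0 0 0; 0.085 -0.0277 -0.0264 -0.003 0 0 0; 0.085 -0.0277 -0.0264 -0.003 0 0 0; 0.085 -0.0277 -0.0264 -0.003 0 0 0'
python3 -m handwheel '0.085 -0.0277 -0.0264 -0.003 0 0 0; 0.085 -0.0277 -0.0264 -0.003 0 0 0; 0.085 -0.0277 -0.0264 -0.003 0 0 0; 0.085 -0.0277 -0.0264 -0.003 0 0 0; 0.085 -0.0277 -0.0264 -0.003 0 0 0; 0.085 0 0 0 0 0 0.1; 0.085 0 0 0 0 0 0.1; 0.085 0 0 0 0 0 0.1; 0.085 0 0 0 0 0 0.1; 0.085 0 0 0 0 0 0'
python3 - <<'E'
from h import *
s=ctrl.read_state();print(s["joints"],s["tcp_pos"],s["tool_rot"])
save("wrist","pics/w1.png")
c=cam("wrist");print(proj(c,[[434.6,32,177],[434,32,0]]))
E
```

```text
time_s: 0.98
tcp_pos: [329.0, 190.3, 246.9]
tool_rot: [3.141, 0.0, 2.915]
force: [-0.2, 1.2, 0.3]
gripper_width: 84.8
time_s: 1.82
tcp_pos: [433.7, 32.0, 261.4]
tool_rot: [-3.141, -0.001, 2.512]
force: [0.1, 0.2, 0.4]
gripper_width: 84.9
[ 7.36338902e-02 -3.93696669e-02 -1.15333050e-01  1.49553727e+00
 -2.35320885e-05  7.03453957e-01] [433.74629523  31.98895827 261.40190577] [-3.14111911e+00 -5.21907536e-04  2.51177247e+00]
[[319.86418649 241.04573298]
 [318.60174569 195.25079824]]
```

View pics/w1.png

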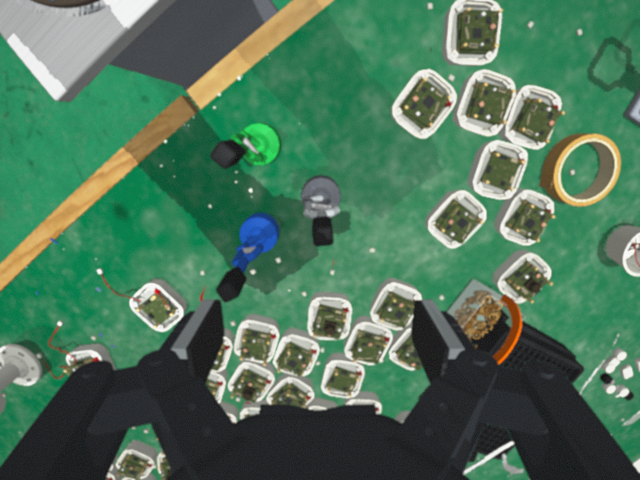

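Grey weight is at (322,231) grip / (321,195) foot, as predicted; hook plane roughly along image horizontal. Zooming for the hook's sense.

Run:
```python
from h import *
w=cv2.imread("pics/w1.png")
a=cv2.resize(w[165:255,280:370],(600,600),interpolation=cv2.INTER_CUBIC)
a=np.clip(a*1.6,0,255).astype(np.uint8)
cv2.imwrite("pics/w1c.png",a)
c=cam("wrist")
for yaw in (54.5,):
  for x,z in((-14,38),(-14,60),(-14,94),(14,80),(9,85),(14,94)):
    q=np.radians(yaw);P=[434.5+x*np.cos(q),32+x*np.sin(q),z];print(x,z,(proj(c,P)[0]-[280,165])*600/90)
```

```text
-14 38 [179.40243052 246.97805117]
-14 60 [175.4062411  275.60773406]
-14 94 [168.24767594 326.93185646]
14 80 [350.64613712 303.62032631]
9 85 [319.59612135 311.54377197]
14 94 [354.69434023 325.87653847]
```

View pics/w1c.png

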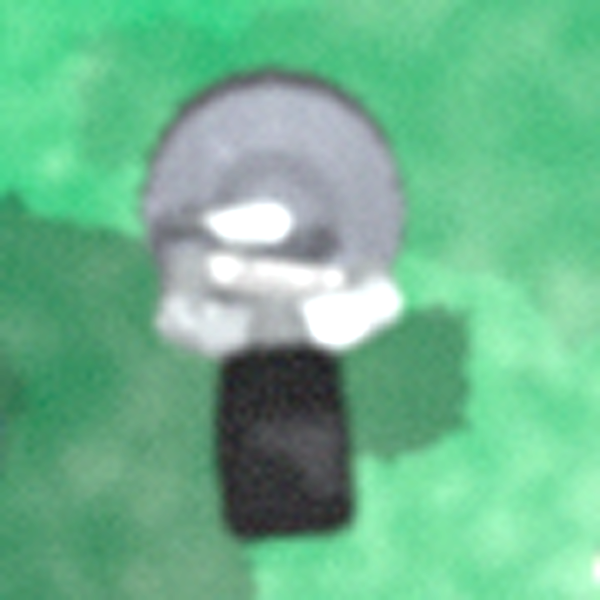

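Shank is at left (180,280), free nose end at right (355,310), gate between: the hook's +x points image-right, ≈ 57° world. Compute the final approach.

```bash
cat >> h.py <<'E'
def go(target,yaw=None):
    s=ctrl.read_state();Q=R.from_euler('xyz',s["tool_rot"]).as_matrix()
    y=np.degrees(np.arctan2(Q[1,0],Q[0,0]))
    print("tcp",s["tcp_pos"].round(1),"yaw",y.round(2),"tool delta mm",(Q.T@(np.array(target)-s["tcp_pos"])).round(1),"turn z",None if yaw is None else np.radians(y-yaw).round(3))
E
python3 - <<'E'
from h import *
c=cam("wrist");T=cam("top")
f=lambda u,v:(280+u*.15,165+v*.15)
g=onz(c,f(285,443),159);print("grip",g,"foot",onz(c,f(275,200),30),"bluegrip",onz(T,(398,261.4),159))
# grip contour edges
im=cv2.imread("pics/w1.png");m=(im.max(2)<45).astype(np.uint8)
m[:165]=0;m[255:]=0;m[:,:280]=0;m[:,370:]=0
n,l,st,ce=cv2.connectedComponentsWithStats(m)
for i in range(1,n):
    if st[i,4]>100: print(st[i],ce[i],onz(c,ce[i],159))
go([*g[:2],163],57)
E
```

```text
grip [434.37833914  35.20797263 159.        ] foot [430.71470646  38.08338509  30.        ] bluegrip [427.92448585 -59.13271484 159.        ]
[313 217  19  28 371] [320.77088949 230.69541779] [432.91294329  34.27687506 159.        ]
tcp [433.8  32.1 261.5] yaw 144.19 tool delta mm [ 1.3  2.9 98.5] turn z 1.522
```

```bash
python3 -m handwheel '0.045 0.0012 0.0016 0 0 0 -0.05; 0.045 0 0 0 0 0 0; 0.045 0 0 0.018 0 0 0; 0.045 0 0 0.02 0 0 0; 0.045 0 0 0.02 0 0 0; 0.045 0 0 0.02 0 0 0; 0.045 0 0 0.015 0 0 0; 0.045 0 0 0.0055 0 0 0; 0.045 0 0 0 0 0 0; 0.045 0 0 0 0 0 0' 80
python3 - <<'E'
from h import *
s=ctrl.read_state();print(s["tcp_pos"],s["tool_rot"],s["gripper_width"],s["force"])
im=save("wrist","pics/w2.png")
cv2.imwrite("pics/w2c.png",im[120:420,120:520,::-1])
E
```

```text
time_s: 2.7
tcp_pos: [433.9, 34.3, 163.7]
tool_rot: [3.142, 0.0, 2.565]
force: [0.4, 0.7, 0.6]
gripper_width: 44.9
[433.90217022  34.29961516 163.68293568] [3.14154887e+00 1.34825953e-04 2.56527960e+00] 44.85234451030348 [0.44026101 0.73710881 0.56037594]
```

View pics/w2c.png

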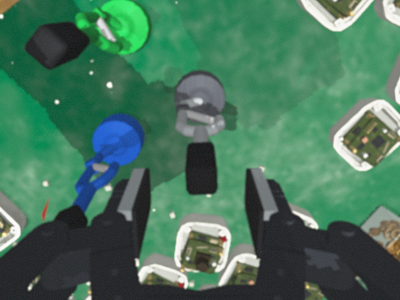

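Run:
```python
from h import *
c=cam("wrist");s=ctrl.read_state()
im=cv2.imread("pics/w2.png");m=(im.max(2)<45).astype(np.uint8)
m[:255]=0;m[318:]=0;m[:,:300]=0;m[:,345:]=0
n,l,st,ce=cv2.connectedComponentsWithStats(m)
for i in range(1,n):
    if st[i,4]>100: print(st[i],ce[i],onz(c,ce[i],159),onz(c,(st[i,0]+st[i,2]/2,st[i,1]+st[i,3]),177))
p=s["tcp_pos"];print(proj(c,[[p[0],p[1],177],[p[0],p[1],159],[p[0],p[1],141]]))
```

```text
[ 306  263   30   51 1373] [320.64311726 288.4989075 ] [434.87593269  34.36558053 159.        ] [438.89291004  31.76043001 177.        ]
[[320.30421186 304.63348181]
 [319.99268259 287.72458775]
 [319.73417368 273.71712884]]
```

Grip is centred between the pads within 1 mm. Close and lift a little.

```bash
python3 -m handwheel '0.0 0 0 0 0 0 0; 0.0 0 0 0 0 0 0; 0.0 0 0 0 0 0 0; 0.0 0 0 0 0 0 0; 0.0 0 0 0 0 0 0; 0.0 0 0 0 0 0 0; 0.0 0 0 0 0 0 0; 0.0 0 0 0 0 0 0; 0.0 0 0 0 0 0 0; 0.0 0 0 0 0 0 0' 80
python3 -m handwheel '0.0 0 0 -0.004 0 0 0; 0.0 0 0 -0.01 0 0 0; 0.0 0 0 -0.02 0 0 0; 0.0 0 0 -0.03 0 0 0; 0.0 0 0 -0.03 0 0 0; 0.0 0 0 -0.03 0 0 0; 0.0 0 0 -0.026 0 0 0; 0.0 0 0 0 0 0 0; 0.0 0 0 0 0 0 0; 0.0 0 0 0 0 0 0'
python3 - <<'E'
from h import *
F=[]
for i in range(2):
    s=ctrl.read_state();F.append(s["force"]);save("side","pics/s2.png");
print(s["tcp_pos"],s["tool_rot"],s["gripper_width"],F)
E
```

```text
time_s: 3.58
tcp_pos: [433.8, 34.2, 163.2]
tool_rot: [-3.142, -0.0, 2.565]
force: [-0.2, -0.6, -0.3]
gripper_width: 0.1
time_s: 4.42
tcp_pos: [433.9, 34.3, 313.1]
tool_rot: [3.142, 0.0, 2.565]
force: [-0.2, -0.2, -0.1]
gripper_width: -0.1
[433.55445332  34.23191161 312.49684078] [-3.14088352e+00 -8.80540202e-04  2.56478735e+00] -0.08076622703290255 [array([-0.16882169, -0.20290177, -0.13985584]), array([-0.21980249,  0.67045819, -0.59059629])]
```

The fingers closed on nothing. Look at what happened.

Run:
```python
from h import *
s=cv2.imread("pics/s2.png");w=save("wrist","pics/w3.png")[...,::-1]
print(proj(cam("side"),[[434,33,177],[434,33,0],[433.5,34.2,291],[433.5,34.2,312]]))
a=cv2.resize(s[180:360,240:420],(400,400));b=cv2.resize(w[140:380,200:440],(400,400))
cv2.imwrite("pics/m3.png",np.hstack([a,b]))
```

```text
[[328.72263327 248.09485046]
 [327.54431041 306.29779812]
 [329.07856764 204.9384228 ]
 [329.24238176 196.48309006]]
```

View pics/m3.png

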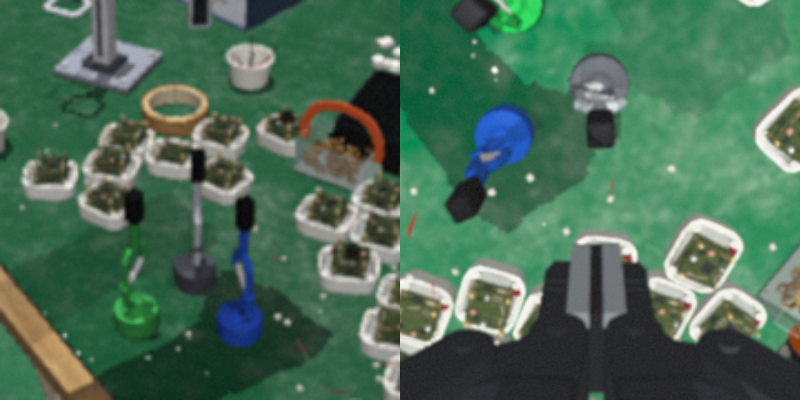

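The weight is untouched; the fingertips appear higher than stated (side px ≈(330,190) against a predicted 205). Measure the tips numerically.

Run:
```python
from h import *
s=cv2.imread("pics/s2.png");w=cv2.imread("pics/w3.png")
for u in (326,329,332):print("side",u,[tuple(int(a) for a in s[v,u]) for v in range(180,206)])
for u in (309,325):print("wrist",u,[int(w[v,u].mean()) for v in range(270,345,2)])
c=cam("wrist");st=ctrl.read_state();p=st["tcp_pos"];Q=R.from_euler('xyz',st["tool_rot"]).as_matrix()
S=cam("side");print(p)
for x in(-11,0,11):
  for z in(-40,-30,-20,-10,0,10,22):
    P=p+Q@[x,0,z];print(x,z,proj(c,P)[0].round(1),proj(S,P)[0].round(1))
```

```text
side 326 [(101, 97, 94), (100, 96, 95), (101, 97, 95), (101, 96, 93), (99, 94, 93), (99, 95, 94), (90, 87, 84), (83, 78, 78), (80, 76, 76), (82, 78, 78), (94, 89, 89), (107, 104, 100), (103, 112, 92), (81, 105, 64), (72, 104, 53), (72, 102, 53), (74, 103, 52), (79, 107, 59), (87, 115, 70), (86, 114, 69), (81, 112, 62), (77, 106, 55), (72, 102, 50), (71, 102, 48), (73, 104, 52), (75, 105, 54)]
side 329 [(22, 18, 18), (28, 25, 23), (23, 22, 20), (25, 24, 23), (24, 22, 19), (25, 22, 22), (29, 26, 24), (25, 22, 23), (19, 17, 15), (24, 23, 23), (53, 49, 49), (91, 86, 83), (100, 109, 90), (82, 106, 64), (70, 101, 48), (69, 101, 47), (70, 102, 49), (78, 106, 58), (85, 114, 69), (81, 111, 64), (78, 108, 57), (76, 107, 54), (75, 103, 51), (70, 100, 48), (71, 102, 49), (79, 107, 60)]
side 332 [(37, 34, 32), (40, 38, 36), (39, 35, 35), (38, 36, 34), (42, 38, 37), (41, 37, 36), (39, 37, 36), (41, 37, 36), (39, 36, 35), (41, 39, 39), (64, 62, 62), (95, 95, 89), (99, 108, 87), (76, 101, 57), (66, 99, 43), (66, 97, 44), (67, 96, 45), (76, 105, 57), (80, 109, 62), (81, 109, 61), (77, 107, 57), (77, 
[... 522 characters left out ...]
[334.8 179.8]
-11 -30 [320.5 345.2] [334.6 184. ]
-11 -20 [320.3 332.4] [334.5 188.2]
-11 -10 [320.2 320.9] [334.4 192.4]
-11 0 [320.  310.6] [334.3 196.4]
-11 10 [319.9 301.3] [334.2 200.5]
-11 22 [319.7 291.4] [334.1 205.3]
0 -40 [320.8 337.9] [329.5 179.8]
0 -30 [320.6 324.3] [329.4 184.1]
0 -20 [320.4 312.3] [329.3 188.2]
0 -10 [320.2 301.7] [329.3 192.4]
0 0 [320.1 292.2] [329.2 196.5]
0 10 [319.9 283.7] [329.1 200.5]
0 22 [319.8 274.6] [329.  205.3]
11 -40 [320.9 314.7] [324.3 179.8]
11 -30 [320.7 302.2] [324.2 184.1]
11 -20 [320.5 291.3] [324.1 188.2]
11 -10 [320.3 281.7] [324.1 192.4]
11 0 [320.1 273.1] [324.  196.5]
11 10 [320.  265.4] [324.  200.5]
11 22 [319.8 257.2] [323.9 205.3]
```

Both cameras agree: the shut fingertips are at tool z ≈ −13 mm, not +22 (35 mm shorter than stated). I'll go lower accordingly (TCP z ≈ 128).

```bash
python3 -m handwheel '0.045 -0.0008 0.0005 0 0 0 0; 0.045 0 0 0.02 0 0 0; 0.045 0 0 0.025 0 0 0; 0.045 0 0 0.03 0 0 0; 0.045 0 0 0.025 0 0 0; 0.045 0 0 0.02 0 0 0; 0.045 0 0 0.02 0 0 0; 0.045 0 0 0.02 0 0 0; 0.045 0 0 0.014 0 0 0; 0.045 0 0 0.01 0 0 0' 80
python3 -m handwheel '0.03 0 0 0 0 0 0; 0.02 0 0 0 0 0 0; 0.01 0 0 0 0 0 0; 0.0 0 0 0 0 0 0; 0.0 0 0 0 0 0 0; 0.0 0 0 0 0 0 0; 0.0 0 0 0 0 0 0; 0.0 0 0 0 0 0 0; 0.0 0 0 0 0 0 0; 0.0 0 0 0 0 0 0' 80
```

```text
time_s: 5.4
tcp_pos: [433.5, 34.1, 127.0]
tool_rot: [-3.14, -0.002, 2.565]
force: [-0.1, 0.2, 0.7]
gripper_width: 44.9
time_s: 6.23
tcp_pos: [435.1, 34.3, 129.6]
tool_rot: [3.141, 0.001, 2.565]
force: [-0.6, -0.5, 1.6]
gripper_width: 14.9
```

Gripped (14.9 mm). Lift, weigh, and locate cup/bottle.

```bash
python3 -m handwheel '0.0 0 0 -0.004 0 0 0; 0.0 0 0 -0.01 0 0 0; 0.0 0 0 -0.02 0 0 0; 0.0 0 0 -0.03 0 0 0; 0.0 0 0 -0.03 0 0 0; 0.0 0 0 -0.03 0 0 0; 0.0 0 0 -0.02 0 0 0; 0.0 0 0 -0.006 0 0 0; 0.0 0 0 0 0 0 0; 0.0 0 0 0 0 0 0' 80
python3 - <<'E'
from h import *
F=[];M=[]
for i in range(4):
    s=ctrl.read_state();F.append(s["force"]);M.append(s["moment"]);im=imaging.grab_frame("side")
print(s["tcp_pos"],s["gripper_width"],np.mean(F,0),np.std(F,0),np.mean(M,0))
cv2.imwrite("pics/s4.png",im[...,::-1])
T=cam("top");print("bottle tip",onz(T,(206.5,279.5),140),"cup",onz(T,(244,286.5),44))
t=cv2.imread("pics/top0.png");cv2.imwrite("pics/m4.png",np.hstack([cv2.resize(im[190:290,290:370,::-1],(400,500),interpolation=cv2.INTER_CUBIC),cv2.resize(t[180:260,190:254],(400,500),interpolation=cv2.INTER_CUBIC)]))
E
```

```text
time_s: 7.07
tcp_pos: [434.6, 34.2, 278.4]
tool_rot: [-3.141, -0.001, 2.565]
force: [-0.5, -0.2, -3.8]
gripper_width: 15.3
[434.0402788   34.16732398 277.54073072] 14.638143339659518 [-0.15957532 -0.16703059 -3.43015162] [0.33222338 0.34598926 0.31724718] [-0.04185776 -0.03526877  0.00794157]
bottle tip [365.57660916 493.65963441 140.        ] cup [352.49509591 395.07545053  44.        ]
```

View pics/m4.png

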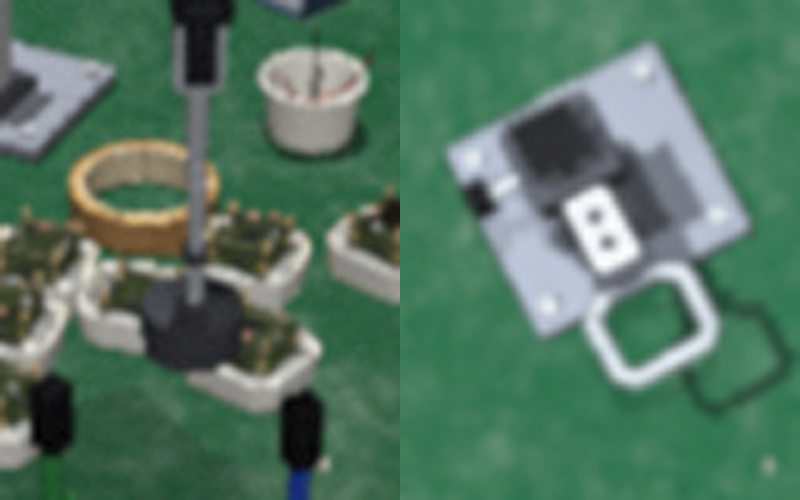

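Weight hangs upright in the grip (≈3.4 N). Stand foot corners in the right crop: (655,42),(750,225),(540,338),(445,150); eye loop outer front edge from (635,387) to (717,335).

Run:
```python
from h import *
T=cam("top");S=cam("side");f=lambda u,v:(190+(u-400)/6.25,180+v/6.25)
C=[onz(T,f(*p),12)[:2] for p in((655,42),(750,225),(540,338),(445,150))]
C=np.array(C);print(C.round(1),C.mean(0))
for i in range(4):
    d=C[(i+1)%4]-C[i];print(np.linalg.norm(d).round(1),np.degrees(np.arctan2(d[1],d[0])).round(1))
print("post",onz(T,f(557,138),192))
for z in (140,150):print(z,[onz(T,f(*p),z)[:2].round(1) for p in((672,352),(652,322),(600,268))])
# white mask of loop in top and side
for n,box in(("top",(215,215,50,40)),("side",(255,168,32,24))):
    im=cv2.imread(f"pics/{n}0.png");x,y,w,h=box
    m=((im.min(2)>150)).astype(np.uint8)[y:y+h,x:x+w]
    for r in m: print(''.join('.#'[k] for k in r))
```

```text
[[668.3 451.6]
 [575.5 400.1]
 [515.9 503.3]
 [610.5 555.4]] [592.5612821  477.58822792]
106.2 -151.0
119.2 120.0
108.0 28.8
118.8 -60.9
post [583.91031274 469.50579754 192.        ]
140 [array([493.3, 420. ]), array([507.3, 429.9]), array([532.3, 455.3])]
150 [array([492. , 418.7]), array([505.9, 428.5]), array([530.7, 453.7])]
..#########...........########.................##.
...#########.........#########..................#.
...#########.........#######......................
....####.####........######.......................
....#########.........###.........................
#....########.....................................
###..########.....................................
####.######.....#####.............................
#####.###......#######............................
######...........#####............................
######..............###...........................
######..............###...........................
#########............###..........................
#########............###..........................
########..............###.........................
####
[... 1362 characters left out ...]
##.....
.......................######...
.....................####.####..
....................#########...
...................####.####....
...................#######......
....................######......
............####................
.........########...............
........###............#........
.......###.............###......
......##...............###......
.....###...............###......
.....#####............###.......
......#########......##.........
...........###########..........
..............#######...........
................................
................................
................................
................................
................................
```

```bash
python3 - <<'E'
from h import *
T=cam("top");S=cam("side")
for z in(135,140,145,150):
    b=onz(T,(232,237.5),z);d=np.array([-.485,.875,0]);
    print(z,b.round(1),proj(S,[b-18*d,b,b+18*d]).round(1).tolist())
E
python3 -m handwheel '0.0 0.012 0.016 0 0 0 0; 0.0 0.020 0.028 0 0 0 0; 0.0 0.022 0.031 0 0 0 0; 0.0 0.022 0.031 0 0 0 0; 0.0 0.022 0.031 0 0 0 0; 0.0 0.022 0.031 0 0 0 0; 0.0 0.022 0.031 0 0 0 0; 0.0 0.022 0.031 0 0 0 0; 0.0 0.022 0.030 0 0 0 0; 0.0 0.014 0.019 0 0 0 0' 80
python3 -m handwheel '0.0 0 0 0 0 0 0.08; 0.0 0 0 -0.005 0 0 0.1; 0.0 0 0 0.01 0 0 0.1; 0.0 0 0 0.01 0 0 0.1; 0.0 0 0 0.012 0 0 0.08; 0.0 0 0 0.012 0 0 0.029; 0.0 0 0 0.012 0 0 0; 0.0 0 0 0.006 0 0 0; 0.0 0 0 0 0 0 0; 0.0 0 0 0 0 0 0'
python3 - <<'E'
from h import *
c=cam("wrist");im=save("wrist","pics/w5.png");s=ctrl.read_state()
print(s["tcp_pos"],s["tool_rot"],s["gripper_width"],s["force"])
b=np.array([487.7,416.2,145]);d=np.array([-.485,.875,0])
print(proj(c,[b-18*d,b,b+18*d]).round(1))
save("side","pics/s5.png")
E
```

```text
135 [490.4 425.  135. ] [[272.4, 189.4], [267.1, 188.0], [261.8, 186.7]]
140 [489.7 424.3 140. ] [[272.3, 188.1], [266.9, 186.7], [261.6, 185.3]]
145 [489.1 423.6 145. ] [[272.1, 186.7], [266.7, 185.3], [261.4, 183.9]]
150 [488.4 423.  150. ] [[271.9, 185.3], [266.6, 183.9], [261.3, 182.5]]
time_s: 8.1
tcp_pos: [418.3, 380.3, 277.4]
tool_rot: [-3.14, -0.001, 2.567]
force: [0.6, -0.4, -2.7]
gripper_width: 15.1
time_s: 8.93
tcp_pos: [419.0, 376.9, 221.7]
tool_rot: [-3.14, 0.0, 2.076]
force: [0.4, -0.1, -2.6]
gripper_width: 14.9
[419.27780292 377.15647844 222.4153878 ] [-3.14150771e+00  7.23706852e-06  2.07584907e+00] 14.935737095838993 [-0.5822922   0.66826772 -2.63545178]
[[424.2 263.2]
 [426.6 240.9]
 [429.1 217.5]]
```

View pics/w5.png

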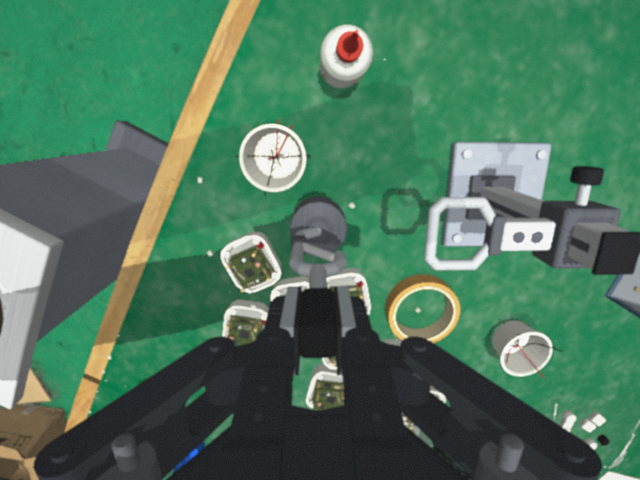

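The bar is at px (431, 207–263), gripper holds weight with foot at (320,222); cup, bottle clear. Measuring the bar's line from this view.

Run:
```python
from h import *
c=cam("wrist");im=cv2.imread("pics/w5.png")
m=(im.min(2)>150)
pts=[]
for v in range(200,272,4):
    r=np.flatnonzero(m[v,415:475])+415;print(v,r.min() if len(r) else None,end=' ')
    k=[x for x in r if x-r.min()<=13] if len(r) else []
    print(min(k,default=0),max(k,default=0))
S=cam("side");T=cam("top")
for z in(140,145,150):
    a=onz(c,(432,212),z);b=onz(c,(429,258),z);mid=onz(c,(431,236),z);d=b-a
    print(z,mid.round(1),"yaw",np.degrees(np.arctan2(d[1],d[0])).round(1)+90,"side",proj(S,mid)[0],"top",proj(T,mid)[0])
print("side/wrist foot yaw:")
```

```text
200 440 440 453
204 435 435 448
208 431 431 444
212 430 430 440
216 430 430 438
220 429 429 438
224 429 429 438
228 429 429 437
232 428 428 437
236 428 428 436
240 428 428 436
244 427 427 436
248 426 426 435
252 426 426 435
256 425 425 435
260 426 426 439
264 429 429 442
268 433 433 446
140 [491.9 420.8 140. ] yaw 31.4 side [268.17892166 186.96707067] top [233.24144514 236.7786512 ]
145 [489.6 421.3 145. ] yaw 31.4 side [267.27648448 185.57976206] top [232.80005227 237.35539127]
150 [487.2 421.9 150. ] yaw 31.4 side [266.3698676  184.18601945] top [232.35607775 237.93553562]
side/wrist foot yaw:
```

Run:
```python
from h import *
c=cam("wrist")
z=147;a=onz(c,(434.3,214),z);b=onz(c,(430.3,256),z);mid=onz(c,(432.3,235.5),z);d=b-a
print(mid.round(1),np.degrees(np.arctan2(d[1],d[0]))+90,np.linalg.norm(d))
im=cv2.imread("pics/w5.png");hsv=cv2.cvtColor(im,cv2.COLOR_BGR2HSV)
m=((hsv[...,1]<50)&(im.max(2)<150)).astype(np.uint8);
print([ (v,np.flatnonzero(m[v,270:370]).min()+270,np.flatnonzero(m[v,270:370]).max()+270) for v in range(198,250,6) if m[v,270:370].any()])
s=ctrl.read_state();p=s["tcp_pos"];print(p,"expected foot top centre/edges",proj(c,[[p[0],p[1],125],[p[0]+21,p[1]+11.6,125],[p[0]-21,p[1]-11.6,125]]))
go([mid[0],mid[1],223])
```

```text
[489.2 422.3 147. ] 29.871627927384665 32.628043701426634
[(198, np.int64(309), np.int64(326)), (204, np.int64(300), np.int64(336)), (210, np.int64(296), np.int64(340)), (216, np.int64(293), np.int64(343)), (222, np.int64(291), np.int64(345)), (228, np.int64(290), np.int64(346)), (234, np.int64(291), np.int64(345)), (240, np.int64(292), np.int64(343)), (246, np.int64(270), np.int64(338))]
[419.45793263 377.29905938 222.77868896] expected foot top centre/edges [[319.87659456 233.74480474]
 [349.80776843 233.73925844]
 [289.93555338 233.7532941 ]]
tcp [419.5 377.3 222.8] yaw 118.94 tool delta mm [ 5.7 82.9 -0.2] turn z None
```

Weight is true in the grip. Approach the bar sideways.

```bash
python3 -m handwheel '0.0 0.003 0.008 0 0 0 0; 0.0 0.003 0.012 0 0 0 0; 0.0 0 0.014 0 0 0 0; 0.0 0 0.014 0 0 0 0; 0.0 0 0.012 0 0 0 0; 0.0 0 0.008 0 0 0 0; 0.0 0 0.005 0 0 0 0; 0.0 0 0.004 0 0 0 0; 0.0 0 0.004 0 0 0 0; 0.0 0 0.0015 0 0 0 0' 80
python3 - <<'E'
from h import *
F=[]
for i in range(3):
    s=ctrl.read_state();F.append(s["force"]);im=imaging.grab_frame("side")
w=save("wrist","pics/w6.png")
print(s["tcp_pos"],s["tool_rot"],np.mean(F,0))
a=im[140:215,230:330,::-1];b=w[160:340,240:480,::-1]
cv2.imwrite("pics/m6.png",np.hstack([cv2.resize(a,(400,300),interpolation=cv2.INTER_CUBIC),cv2.resize(b,(400,300))]))
E
```

```text
time_s: 9.87
tcp_pos: [488.9, 422.5, 222.2]
tool_rot: [3.141, -0.0, 2.076]
force: [-0.5, 0.4, -3.6]
gripper_width: 14.6
[488.58255031 422.32823504 222.27360775] [ 3.14157232e+00 -1.46415236e-05  2.07577244e+00] [-0.06056819  0.37339976 -3.66475888]
```

View pics/m6.png

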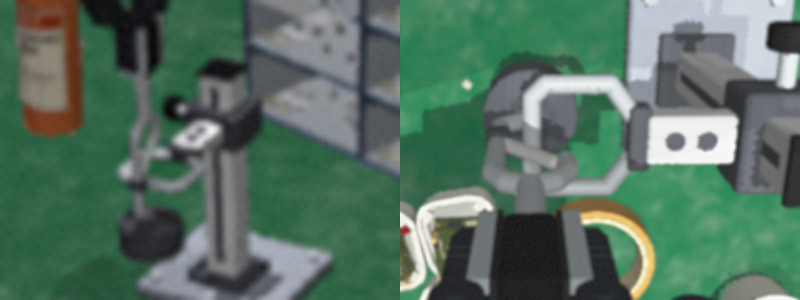

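Side crop: bar sits between foot and gate, shank outside, nose over the opening. Press down gradually.

```bash
python3 -m handwheel '0.0 0 0 0.002 0 0 0; 0.0 0 0 0.003 0 0 0; 0.0 0 0 0.003 0 0 0; 0.0 0 0 0.003 0 0 0; 0.0 0 0 0.002 0 0 0; 0.0 0 0 0.002 0 0 0; 0.0 0 0 0.001 0 0 0; 0.0 0 0 0.001 0 0 0; 0.0 0 0 0.001 0 0 0; 0.0 0 0 0 0 0 0' 80
python3 -m handwheel '0.0 0 0 0.001 0 0 0; 0.0 0 0 0.001 0 0 0; 0.0 0 0 0.001 0 0 0; 0.0 0 0 0.001 0 0 0; 0.0 0 0 0.001 0 0 0; 0.0 0 0 0.001 0 0 0; 0.0 0 0 0.001 0 0 0; 0.0 0 0 0.001 0 0 0; 0.0 0 0 0 0 0 0; 0.0 0 0 0 0 0 0'
```

```text
time_s: 10.9
tcp_pos: [488.2, 422.2, 204.1]
tool_rot: [-3.141, -0.0, 2.076]
force: [-4.8, -2.6, 2.6]
gripper_width: 14.8
time_s: 11.73
tcp_pos: [488.1, 422.0, 195.3]
tool_rot: [-3.14, 0.0, 2.076]
force: [-4.0, -3.4, 1.0]
gripper_width: 14.7
```

Run:
```python
from h import *
s=ctrl.read_state();print(s["tcp_pos"],s["force"],s["gripper_width"],s["moment"])
```

```text
[488.11614229 421.99230795 195.30784973] [-3.96215512 -3.39905367  1.02459874] 14.691132576292018 [-0.64696679  1.28340281  0.03448664]
```

```bash
python3 -m handwheel '0.0 0 0 0.001 0 0 0; 0.0 0 0 0.001 0 0 0; 0.0 0 0 0.001 0 0 0; 0.0 0 0 0.001 0 0 0; 0.0 0 0 0.001 0 0 0; 0.0 0 0 0.001 0 0 0; 0.0 0 0 0.001 0 0 0; 0.0 0 0 0.001 0 0 0; 0.0 0 0 0 0 0 0; 0.0 0 0 0 0 0 0' 80
python3 -m handwheel '0.0 0 0 0.0005 0 0 0; 0.0 0 0 0.0005 0 0 0; 0.0 0 0 0.0005 0 0 0; 0.0 0 0 0.0005 0 0 0; 0.0 0 0 0.0005 0 0 0; 0.0 0 0 0.0005 0 0 0; 0.0 0 0 0.0005 0 0 0; 0.0 0 0 0.0005 0 0 0; 0.0 0 0 0 0 0 0; 0.0 0 0 0 0 0 0'
```

```text
time_s: 12.57
tcp_pos: [488.2, 422.1, 187.5]
tool_rot: [-3.14, 0.0, 2.076]
force: [-4.6, -3.3, -0.8]
gripper_width: 14.9
time_s: 13.4
tcp_pos: [488.0, 422.0, 183.2]
tool_rot: [-3.139, 0.0, 2.076]
force: [-4.7, -2.5, -3.4]
gripper_width: 15.0
```

```bash
python3 -m handwheel '0.0 0 0 0.0004 0 0 0; 0.0 0 0 0.0004 0 0 0; 0.0 0 0 0.0004 0 0 0; 0.0 0 0 0.0004 0 0 0; 0.0 0 0 0.0004 0 0 0; 0.0 0 0 0 0 0 0; 0.0 0 0 0 0 0 0; 0.0 0 0 0 0 0 0; 0.0 0 0 0 0 0 0; 0.0 0 0 0 0 0 0' 80
```

```text
time_s: 14.23
tcp_pos: [489.0, 422.6, 182.4]
tool_rot: [3.141, -0.0, 2.076]
force: [0.3, -0.5, -2.3]
gripper_width: 14.9
```

```bash
python3 -m handwheel '0.0 0 0 0.0004 0 0 0; 0.0 0 0 0.0004 0 0 0; 0.0 0 0 0.0004 0 0 0; 0.0 0 0 0.0004 0 0 0; 0.0 0 0 0.0004 0 0 0; 0.0 0 0 0 0 0 0; 0.0 0 0 0 0 0 0; 0.0 0 0 0 0 0 0; 0.0 0 0 0 0 0 0; 0.0 0 0 0 0 0 0' 80
```

```text
time_s: 15.07
tcp_pos: [488.6, 422.3, 180.2]
tool_rot: [3.142, -0.0, 2.076]
force: [-1.1, 0.4, -3.0]
gripper_width: 14.9
```

Horizontal gate force vanished — the gate has snapped. Now feel for the bow.

```bash
python3 -m handwheel '0.0 0 0 0.0003 0 0 0; 0.0 0 0 0.0003 0 0 0; 0.0 0 0 0.0002 0 0 0; 0.0 0 0 0 0 0 0; 0.0 0 0 0 0 0 0; 0.0 0 0 0 0 0 0; 0.0 0 0 0 0 0 0; 0.0 0 0 0 0 0 0; 0.0 0 0 0 0 0 0; 0.0 0 0 0 0 0 0' 80
```

```text
time_s: 15.9
tcp_pos: [488.6, 422.3, 179.4]
tool_rot: [3.142, -0.0, 2.076]
force: [-0.6, 0.2, -2.7]
gripper_width: 14.7
```

Run:
```python
from h import *
F=[]
for i in range(4):
    s=ctrl.read_state();F.append(s["force"]);imaging.grab_frame("top")
print(s["tcp_pos"],np.mean(F,0))
```

```text
[488.57299334 422.29807502 179.3829157 ] [-0.35039674 -0.17522239 -2.79658822]
```

```bash
python3 -m handwheel '0.0 0 0 0.0003 0 0 0; 0.0 0 0 0.0003 0 0 0; 0.0 0 0 0 0 0 0; 0.0 0 0 0 0 0 0; 0.0 0 0 0 0 0 0; 0.0 0 0 0 0 0 0; 0.0 0 0 0 0 0 0; 0.0 0 0 0 0 0 0; 0.0 0 0 0 0 0 0; 0.0 0 0 0 0 0 0' 80
```

```text
time_s: 16.93
tcp_pos: [488.6, 422.3, 178.8]
tool_rot: [3.142, -0.0, 2.076]
force: [0.2, -0.2, -1.8]
gripper_width: 14.7
```

```bash
python3 -m handwheel '0.0 0 0 0.0003 0 0 0; 0.0 0 0 0.0002 0 0 0; 0.0 0 0 0 0 0 0; 0.0 0 0 0 0 0 0; 0.0 0 0 0 0 0 0; 0.0 0 0 0 0 0 0; 0.0 0 0 0 0 0 0; 0.0 0 0 0 0 0 0; 0.0 0 0 0 0 0 0; 0.0 0 0 0 0 0 0' 80
```

```text
time_s: 17.77
tcp_pos: [488.7, 422.4, 178.5]
tool_rot: [3.141, -0.0, 2.076]
force: [0.6, -0.7, 2.0]
gripper_width: 14.8
```

```bash
python3 -m handwheel '0.0 0 0 0.0003 0 0 0; 0.0 0 0 0.0002 0 0 0; 0.0 0 0 0 0 0 0; 0.0 0 0 0 0 0 0; 0.0 0 0 0 0 0 0; 0.0 0 0 0 0 0 0; 0.0 0 0 0 0 0 0; 0.0 0 0 0 0 0 0; 0.0 0 0 0 0 0 0; 0.0 0 0 0 0 0 0' 80
python3 - <<'E'
from h import *
F=[]
for i in range(4):
    s=ctrl.read_state();F.append(s["force"]);imaging.grab_frame("top")
print(s["tcp_pos"],np.mean(F,0),s["gripper_width"])
E
```

```text
time_s: 18.6
tcp_pos: [488.7, 422.4, 178.4]
tool_rot: [3.141, -0.0, 2.076]
force: [-1.3, -0.2, 5.4]
gripper_width: 14.9
[488.69941703 422.46030611 178.41260878] [-0.61681305 -0.35047267  4.99783634] 14.66745858009261
```

```bash
python3 -m handwheel '0.0 0 0 0.0002 0 0 0; 0.0 0 0 0 0 0 0; 0.0 0 0 0 0 0 0; 0.0 0 0 0 0 0 0; 0.0 0 0 0 0 0 0; 0.0 0 0 0 0 0 0; 0.0 0 0 0 0 0 0; 0.0 0 0 0 0 0 0; 0.0 0 0 0 0 0 0; 0.0 0 0 0 0 0 0' 80
python3 - <<'E'
from h import *
F=[]
for i in range(4):
    s=ctrl.read_state();F.append(s["force"]);imaging.grab_frame("top")
print(s["tcp_pos"],np.mean(F,0),s["gripper_width"])
E
```

```text
time_s: 19.63
tcp_pos: [488.7, 422.4, 178.4]
tool_rot: [3.14, -0.0, 2.076]
force: [-0.2, -1.4, 4.6]
gripper_width: 14.7
[488.71580715 422.44345916 178.374668  ] [-0.74110621 -0.92815251  5.96681551] 13.983724984906583
```

```bash
python3 -m handwheel '0.0 0 0 0.0001 0 0 0; 0.0 0 0 0 0 0 0; 0.0 0 0 0 0 0 0; 0.0 0 0 0 0 0 0; 0.0 0 0 0 0 0 0; 0.0 0 0 0 0 0 0; 0.0 0 0 0 0 0 0; 0.0 0 0 0 0 0 0; 0.0 0 0 0 0 0 0; 0.0 0 0 0 0 0 0' 80
python3 -m handwheel '0.0 0 0 -0.001 0 0 0; 0.0 0 0 -0.0015 0 0 0; 0.0 0 0 -0.002 0 0 0; 0.0 0 0 -0.002 0 0 0; 0.0 0 0 -0.002 0 0 0; 0.0 0 0 -0.0015 0 0 0; 0.0 0 0 -0.001 0 0 0; 0.0 0 0 -0.0005 0 0 0; 0.0 0 0 0 0 0 0; 0.0 0 0 0 0 0 0' 80
python3 - <<'E'
from h import *
F=[]
for i in range(4):
    s=ctrl.read_state();F.append(s["force"]);imaging.grab_frame("top")
print(s["tcp_pos"],np.mean(F,0))
E
```

```text
time_s: 20.67
tcp_pos: [488.7, 422.5, 178.4]
tool_rot: [3.14, -0.0, 2.076]
force: [-1.1, 0.1, 6.3]
gripper_width: 15.0
time_s: 21.5
tcp_pos: [488.6, 422.3, 188.9]
tool_rot: [-3.142, 0.0, 2.076]
force: [-0.2, 0.2, -3.1]
gripper_width: 15.0
[488.54345307 422.25586052 188.89726297] [-0.26742523  0.2130048  -3.03497404]
```

Free in between with weight only (−3.2 N). Creep up to the gate.

```bash
python3 -m handwheel '0.0 0 0 -0.0005 0 0 0; 0.0 0 0 -0.0005 0 0 0; 0.0 0 0 -0.0005 0 0 0; 0.0 0 0 -0.0005 0 0 0; 0.0 0 0 0 0 0 0; 0.0 0 0 0 0 0 0; 0.0 0 0 0 0 0 0; 0.0 0 0 0 0 0 0; 0.0 0 0 0 0 0 0; 0.0 0 0 0 0 0 0' 80
```

```text
time_s: 22.53
tcp_pos: [488.6, 422.3, 190.9]
tool_rot: [-3.142, 0.0, 2.076]
force: [0.3, -0.8, -3.1]
gripper_width: 14.5
```

```bash
python3 -m handwheel '0.0 0 0 -0.0004 0 0 0; 0.0 0 0 -0.0003 0 0 0; 0.0 0 0 -0.0003 0 0 0; 0.0 0 0 0 0 0 0; 0.0 0 0 0 0 0 0; 0.0 0 0 0 0 0 0; 0.0 0 0 0 0 0 0; 0.0 0 0 0 0 0 0; 0.0 0 0 0 0 0 0; 0.0 0 0 0 0 0 0' 80
```

```text
time_s: 23.37
tcp_pos: [488.6, 422.3, 191.9]
tool_rot: [-3.142, 0.0, 2.076]
force: [0.8, 1.2, -4.0]
gripper_width: 14.8
```

```bash
python3 -m handwheel '0.0 0 0 -0.0003 0 0 0; 0.0 0 0 -0.0003 0 0 0; 0.0 0 0 0 0 0 0; 0.0 0 0 0 0 0 0; 0.0 0 0 0 0 0 0; 0.0 0 0 0 0 0 0; 0.0 0 0 0 0 0 0; 0.0 0 0 0 0 0 0; 0.0 0 0 0 0 0 0; 0.0 0 0 0 0 0 0' 80
```

```text
time_s: 24.2
tcp_pos: [488.6, 422.3, 192.5]
tool_rot: [-3.141, 0.0, 2.076]
force: [1.6, 0.8, -8.6]
gripper_width: 14.8
```

```bash
python3 -m handwheel '0.0 0 0 -0.0002 0 0 0; 0.0 0 0 -0.0002 0 0 0; 0.0 0 0 0 0 0 0; 0.0 0 0 0 0 0 0; 0.0 0 0 0 0 0 0; 0.0 0 0 0 0 0 0; 0.0 0 0 0 0 0 0; 0.0 0 0 0 0 0 0; 0.0 0 0 0 0 0 0; 0.0 0 0 0 0 0 0' 80
```

```text
time_s: 25.03
tcp_pos: [488.6, 422.3, 192.9]
tool_rot: [-3.142, 0.0, 2.076]
force: [3.4, 1.3, -11.6]
gripper_width: 14.7
```

Upward tug ≈ 8.3 N on the gate. Hold it.

```bash
python3 -m handwheel '0.0 0 0 0 0 0 0; 0.0 0 0 0 0 0 0; 0.0 0 0 0 0 0 0; 0.0 0 0 0 0 0 0; 0.0 0 0 0 0 0 0; 0.0 0 0 0 0 0 0; 0.0 0 0 0 0 0 0; 0.0 0 0 0 0 0 0; 0.0 0 0 0 0 0 0; 0.0 0 0 0 0 0 0' 80
python3 - <<'E'
from h import *
F=[]
for i in range(3):
    s=ctrl.read_state();F.append(s["force"]);imaging.grab_frame("top")
print(s["tcp_pos"],np.mean(F,0))
E
```

```text
time_s: 25.87
tcp_pos: [488.6, 422.3, 192.9]
tool_rot: [-3.142, 0.0, 2.076]
force: [3.9, 1.1, -12.6]
gripper_width: 15.1
[488.56699897 422.33213425 192.92700073] [  3.23120529   1.37482409 -12.3526504 ]
```

Held > 1 s. Now lower back to the seat.

```bash
python3 -m handwheel '0.0 0 0 0.001 0 0 0; 0.0 0 0 0.002 0 0 0; 0.0 0 0 0.002 0 0 0; 0.0 0 0 0.002 0 0 0; 0.0 0 0 0.002 0 0 0; 0.0 0 0 0.002 0 0 0; 0.0 0 0 0.0015 0 0 0; 0.0 0 0 0.0005 0 0 0; 0.0 0 0 0 0 0 0; 0.0 0 0 0 0 0 0' 80
python3 -m handwheel '0.0 0 0 0.0004 0 0 0; 0.0 0 0 0.0003 0 0 0; 0.0 0 0 0.0002 0 0 0; 0.0 0 0 0.0002 0 0 0; 0.0 0 0 0 0 0 0; 0.0 0 0 0 0 0 0; 0.0 0 0 0 0 0 0; 0.0 0 0 0 0 0 0; 0.0 0 0 0 0 0 0; 0.0 0 0 0 0 0 0' 80
```

```text
time_s: 26.85
tcp_pos: [488.6, 422.3, 180.0]
tool_rot: [-3.142, -0.0, 2.076]
force: [0.1, -0.1, -2.3]
gripper_width: 14.9
time_s: 27.68
tcp_pos: [488.6, 422.3, 178.9]
tool_rot: [3.142, 0.0, 2.076]
force: [-0.4, 1.4, -2.3]
gripper_width: 14.9
```

```bash
python3 -m handwheel '0.0 0 0 0.0002 0 0 0; 0.0 0 0 0.0002 0 0 0; 0.0 0 0 0 0 0 0; 0.0 0 0 0 0 0 0; 0.0 0 0 0 0 0 0; 0.0 0 0 0 0 0 0; 0.0 0 0 0 0 0 0; 0.0 0 0 0 0 0 0; 0.0 0 0 0 0 0 0; 0.0 0 0 0 0 0 0' 80
python3 - <<'E'
from h import *
F=[]
for i in range(3):
    s=ctrl.read_state();F.append(s["force"]);imaging.grab_frame("top")
print(s["tcp_pos"],np.mean(F,0))
E
```

```text
time_s: 28.52
tcp_pos: [488.7, 422.4, 178.6]
tool_rot: [3.141, -0.0, 2.076]
force: [0.1, 0.5, -0.8]
gripper_width: 14.6
[488.65032276 422.37165877 178.63975579] [0.04694016 0.2019288  0.24898675]
```

Bar carries the whole weight. Open gently, hold, then look.

```bash
python3 -m handwheel '0.0155 0 0 0 0 0 0; 0.017 0 0 0 0 0 0; 0.019 0 0 0 0 0 0; 0.022 0 0 0 0 0 0; 0.026 0 0 0 0 0 0; 0.03 0 0 0 0 0 0; 0.036 0 0 0 0 0 0; 0.042 0 0 0 0 0 0; 0.048 0 0 0 0 0 0; 0.05 0 0 0 0 0 0' 20
python3 -m handwheel '0.05 0 0 0 0 0 0; 0.05 0 0 0 0 0 0; 0.05 0 0 0 0 0 0; 0.05 0 0 0 0 0 0; 0.05 0 0 0 0 0 0; 0.05 0 0 0 0 0 0; 0.05 0 0 0 0 0 0; 0.05 0 0 0 0 0 0; 0.05 0 0 0 0 0 0; 0.05 0 0 0 0 0 0'
python3 - <<'E'
from h import *
im=save("side","pics/s7.png");w=save("wrist","pics/w7.png")
print(ctrl.read_state()["gripper_width"])
a=im[150:225,230:330,::-1];b=w[160:400,200:520,::-1]
cv2.imwrite("pics/m7.png",np.hstack([cv2.resize(a,(400,300),interpolation=cv2.INTER_CUBIC),cv2.resize(b,(400,300))]))
E
```

```text
time_s: 29.5
tcp_pos: [488.6, 422.3, 178.5]
tool_rot: [3.142, -0.0, 2.076]
force: [1.3, 0.1, 0.5]
gripper_width: 50.3
time_s: 30.33
tcp_pos: [488.6, 422.3, 178.5]
tool_rot: [3.142, 0.0, 2.076]
force: [-1.0, -0.9, -0.2]
gripper_width: 50.1
49.779314737586546
```

View pics/m7.png

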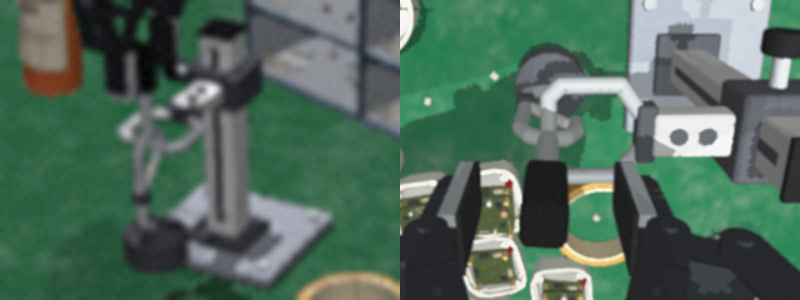

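The weight hangs on the bar with the pads clear both sides of the grip (crop 470/545/620). Retreat straight up, and check that it hangs still.

```bash
python3 -m handwheel '0.05 0 0 -0.005 0 0 0; 0.05 0 0 -0.01 0 0 0; 0.05 0 0 -0.015 0 0 0; 0.05 0 0 -0.02 0 0 0; 0.05 0 0 -0.02 0 0 0; 0.05 0 0 -0.02 0 0 0; 0.05 0 0 -0.02 0 0 0; 0.05 0 0 -0.015 0 0 0; 0.05 0 0 -0.005 0 0 0; 0.05 0 0 0 0 0 0'
for i in 1 2 3; do python3 -m handwheel '0.05 0 0 0 0 0 0; 0.05 0 0 0 0 0 0; 0.05 0 0 0 0 0 0; 0.05 0 0 0 0 0 0; 0.05 0 0 0 0 0 0; 0.05 0 0 0 0 0 0; 0.05 0 0 0 0 0 0; 0.05 0 0 0 0 0 0; 0.05 0 0 0 0 0 0; 0.05 0 0 0 0 0 0' | tail -2
python3 - <<'E'
from h import *
w=save("wrist","pics/wz.png").astype(int)
import os
if os.path.exists("pics/prev.npy"):
    d=abs(w-np.load("pics/prev.npy")).max(2);print("changed px",(d>60).sum())
np.save("pics/prev.npy",w)
E
done
python3 - <<'E'
from h import *
im=save("side","pics/s8.png");w=cv2.imread("pics/wz.png")
print(ctrl.read_state()["tcp_pos"],ctrl.read_state()["time_s"])
a=im[140:215,230:330,::-1];b=w[100:400,160:560]
cv2.imwrite("pics/m8.png",np.hstack([cv2.resize(a,(400,300),interpolation=cv2.INTER_CUBIC),cv2.resize(b,(400,300))]))
E
```

```text
time_s: 31.27
tcp_pos: [489.0, 422.7, 310.7]
tool_rot: [3.138, -0.001, 2.076]
force: [1.2, -0.1, 0.6]
gripper_width: 50.0
force: [0.5, 1.2, -1.2]
gripper_width: 50.2
force: [-0.3, 0.8, -0.6]
gripper_width: 50.4
changed px 173
force: [-0.0, -0.5, -0.2]
gripper_width: 50.2
changed px 0
[488.60576665 422.32243533 308.51955706] 33.9667
```

Picture limit reached; scene is still (0 changed pixels). A numeric check of where the grip and foot are, then hand in.

Run:
```python
from h import *
from cell import job_done
S=cam("side");a=cv2.imread("pics/s8.png");b=cv2.imread("pics/side0.png")
m=((a.max(2)<75)&(cv2.absdiff(a,b).max(2)>25)).astype(np.uint8);m[:140]=0;m[225:]=0;m[:,:240]=0;m[:,285:]=0
n,l,st,ce=cv2.connectedComponentsWithStats(m)
for i in range(1,n):
    if st[i,4]>20:print(st[i],ce[i].round(1))
print(proj(S,[[488.6,422.3,209],[488.6,422.3,65]]).round(1))
job_done()
```

```text
[262 160   8  14  96] [265.4 166.6]
[261 205  17  13 170] [268.7 211.5]
[[265.7 165.4]
 [268.2 209.3]]
the job is handed in; nothing more can be done
```

I hung the check weight from the tester's front bar with its gate shut, did the press and tug in that order, and handed the job in at about 34 s of the 64 s allowed.

- **Press:** the gate's sideways force dropped to zero as it snapped shut. I then pressed until the top of the hook bore on the bar with about 9.5–10 N, counting the weight itself.
- **Tug:** the bar met the shut gate about 14 mm up. I held an upward pull of about 8.4–9.1 N for over a second, slightly above the 8 N asked.
- **Load on the beam:** the highest I read was about 10 N. Forces were read mainly at the end of each move, not continuously, so I can't rule out a brief higher peak.
- **Release:** I lowered it until the wrist read about 0 N, opened the fingers gently and backed straight up.

**Final checks:**
- Two wrist pictures 0.9 s apart showed no changed pixels, so the weight was hanging still.
- In the side camera the grip and foot were within about 2 pixels of where they should be when hanging, about 50 mm above the bench.
- I planned every path clear of the cup, bottle, camera board and look-alikes, but did not check them again at the end.

**What went wrong or disagreed:**
- **First grasp missed:** the fingers closed on air. Both cameras put the fingertips about 35 mm shorter than the stated tool frame. I corrected for that, and nothing had moved.
- **Last close-up not viewed:** the 12-picture limit was used up, so the check after backing away was by numbers only.

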